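# Find the rocking corner of the pastry slab and shim it

## Robot

A 6-joint arm with a two-finger parallel gripper is mounted at the origin on the work surface. World frame = base frame: x ahead of the robot, y to its left, z up, the work surface at z = 0. Lengths are in m, angles in rad, forces in N, time in s.
With the tool pointing down it reaches from about 0.425 to 0.95 m from the base axis. Payload 3.5 kg.
Tool frame: the origin (TCP) lies between the finger pads; the fingertips stand 11 mm ahead of it and the grasp point (between the pads) lies 8 mm behind it (ctrl.tcp_to_tips is the distance from the TCP to the fingertips, in m); z points along the fingers, y is the direction in which the jaws open and shut (so a half turn about z gives the same grasp; the last joint's range is limited). The gripper opens to 85 mm and grips with 20 to 120 N. Pads are 22 mm wide; open, the fingers measure 114 mm over their backs; the gripper's body (76 mm by 85 mm) begins 54 mm behind the grasp point. The pads swing forward as they close: fully open they stand 13 mm farther back than shut.
Start: joints at [-1.378, 0.286, 1.577, -0, 1.279, -0.15], TCP at [0.227, -0.636, 0.242] pointing down, gripper open.
Joint ranges: [-2.77, 2.77], [-0.9, 2.22], [0.21, 2.48], [-1.53, 4.67], [0.24, 2.81], [-2.84, 2.84]. Speed limits (rad/s): [2.79, 2.79, 3.14, 3.14, 3.14, 3.14].

## Interface

Orientations are given as a unit quaternion [x, y, z, w].
In Python, from plant import monitor, vision, workorder, ctrl gives the robot as it stands.
- The arm moves only by the tool jog_arm, never from a script. Its argument "series" is a list of rows, each a list of 4 numbers: the shift along the tool's x, y, z in m, then the turn about the tool's z in rad. In form: [[tx, ty, tz, spin], ...]. A call has exactly 8 rows; each row shifts and turns the pose as measured when the row begins, along the tool's axes as they then stand; what a row does not reach is not made up. A row lasts 1/12 s, in which the tool goes at most 41.7 mm and 7.16 degrees, less where a joint would pass 70% of its speed; a pose out of reach is approached as far as the arm can. A call is refused whole if a number of a shift passes 0.0417 or a number of a turn 0.125, either way. A call with a gripper value outside its range is refused whole. "grip" is the finger opening in m, from 0 to 0.0854, set as the call begins (left out, the last holds). The fingers move at their own pace and stop on an object; "grip_force" is the grip in N (left out, the last holds). Time passes only in rows, so rows that do not move let the fingers close, or fill a call up. It gives the time, the measured TCP pose, the force and the opening at its end, in the units of the state.
- monitor.get_state(): the state, without advancing time (a new reading comes with each control period).
- vision.read_camera(name): name is "scene" or "top"; returns the picture (400x640x3 uint8, red, green, blue); there is no depth.
- vision.get_calibration(name): a dict with "vfov" (degrees; the focal length in pixels is half the picture's height over the tangent of half this angle, whatever the lens; pixels are square), "cx", "cy" (the principal point, pixels), "R" (3x3) and "t" (3): a world point X has camera coordinates R X + t. Camera axes: x right, y down, z forward; pixel columns grow to the right and rows downward; lengths in m; the calibration is good to about 2 mm. A picture is of the moment at which its call begins. get_calibration takes no time and is no camera call.
- workorder.sign_off(): hands the job in, once; it reports no verdict.
The state is a dict: "time": time; "qpos": joint angles; "dq": joint speeds; "joint_efforts": joint torques, N m; "eef_pos": TCP position; "tcp_rot": TCP orientation; "contact_force": force on the tool from outside, world axes, zero at the start; "wrist_torque": the same for the moment, N m; "opening": opening from 0.0 (shut) to 1.0 (fully open).
Only numpy, scipy, OpenCV 4.12 (cv2) and the standard library are available. Lean on these libraries where they do the work, as an engineer would, in place of code of your own. Each camera call takes 0.05 s, during which the arm holds its last target.

## Task

The marble pastry slab rocks because one of the four feet hidden under it has gone soft. Press down on its corners with a fingertip to find the one that gives, push the wedge shim waiting at that corner in under the slab until its upright heel is flat against the slab's edge, then press firmly on the same corner again to check that it no longer gives. Do all of it by pushing and pressing: lift nothing, and leave the other three wedges and everything else where they are.

Things in the scene. Friction and masses are not known exactly. Their poses are not given: they have to be found in the camera images.
- slab: white marble pastry slab, 210 x 260 x 25 mm, 3.6 kg, loose. Origin at the centre of its underside, 16 mm above the table when level (top face at 41 mm); x along the 210 mm side, away from the robot, y along the 260 mm side, to the robot's left. It rests on four hidden rubber feet, 20 mm across, centred 45 mm in from the front or back edge and 25 mm in from the left or right edge; one, at any corner, is soft
- corner_front_left (a point): point on the slab's top face to press at its front left corner (front is towards the robot, left is the robot's left), 27 mm in from the front edge, 22 mm from the left edge. Over a firm foot it sinks under 1 mm. Over the soft foot it starts to sink at about 3 N, goes about 6 mm down by about 7 N, and springs back when let go
- corner_front_right (a point): point on the slab's top face to press at its front right corner (front is towards the robot, right is the robot's right), 27 mm in from the front edge, 22 mm from the right edge. Over a firm foot it sinks under 1 mm. Over the soft foot it starts to sink at about 3 N, goes about 6 mm down by about 7 N, and springs back when let go
- corner_back_left (a point): point on the slab's top face to press at its back left corner (back is away from the robot, left is the robot's left), 27 mm in from the back edge, 22 mm from the left edge. Over a firm foot it sinks under 1 mm. Over the soft foot it starts to sink at about 3 N, goes about 6 mm down by about 7 N, and springs back when let go
- corner_back_right (a point): point on the slab's top face to press at its back right corner (back is away from the robot, right is the robot's right), 27 mm in from the back edge, 22 mm from the right edge. Over a firm foot it sinks under 1 mm. Over the soft foot it starts to sink at about 3 N, goes about 6 mm down by about 7 N, and springs back when let go
- wedge_front_left: black wedge shim, 24 mm wide, 25 g, loose at the front left corner, 19 mm in from the front edge, its 3 mm nose 6 to 12 mm under the left edge. Origin: underside, inner face of its upright heel (6 mm thick, 32 mm tall; push its outer face, x = -6). x points to the nose at 50 mm. 15 mm high to x = 14, then tapers. Home, the heel meets the slab's edge (origin 130 mm from the slab's centre line), its top 1 mm under the level slab
- wedge_front_right: black wedge shim, 24 mm wide, 25 g, loose at the front right corner, 19 mm in from the front edge, its 3 mm nose 6 to 12 mm under the right edge. Origin: underside, inner face of its upright heel (6 mm thick, 32 mm tall; push its outer face, x = -6). x points to the nose at 50 mm. 15 mm high to x = 14, then tapers. Home, the heel meets the slab's edge (origin 130 mm from the slab's centre line), its top 1 mm under the level slab
- wedge_back_left: black wedge shim, 24 mm wide, 25 g, loose at the back left corner, 19 mm in from the back edge, its 3 mm nose 6 to 12 mm under the left edge. Origin: underside, inner face of its upright heel (6 mm thick, 32 mm tall; push its outer face, x = -6). x points to the nose at 50 mm. 15 mm high to x = 14, then tapers. Home, the heel meets the slab's edge (origin 130 mm from the slab's centre line), its top 1 mm under the level slab
- wedge_back_right: black wedge shim, 24 mm wide, 25 g, loose at the back right corner, 19 mm in from the back edge, its 3 mm nose 6 to 12 mm under the right edge. Origin: underside, inner face of its upright heel (6 mm thick, 32 mm tall; push its outer face, x = -6). x points to the nose at 50 mm. 15 mm high to x = 14, then tapers. Home, the heel meets the slab's edge (origin 130 mm from the slab's centre line), its top 1 mm under the level slab
- ramekin: white ramekin, 76 mm across, 45 mm tall, standing on the middle of the slab; origin at its underside's centre; leave it alone
- cutter: steel ring pastry cutter, 60 mm across, 40 mm tall, standing on the table off the middle of the slab's left edge, between the two left wedges; leave it alone
- dip_cup: steel sauce cup, 58 mm across, 36 mm tall, standing off the middle of the slab's right edge, between the two right wedges; leave it alone
- squeeze: clear squeeze bottle, 54 mm across, 150 mm tall, on the table to the left of the slab; leave it alone
- shaker: aluminium shaker, 66 mm across, 101 mm tall, on the table behind the slab; leave it alone
- scraper: steel dough scraper, 150 x 110 mm, lying on the table near the front to the right; leave it alone
- spatula: wooden-handled spatula, 260 mm long, lying on the table near the front to the left; leave it alone
There are look-alikes about, which are no part of the job. Leave any brown, purple or white look-alike of the wedge_back_right alone.

How it is judged:
By the outcome, as a careful person would: the job done as asked, in the order asked, and still so for the second after the job is handed in, with the robot touching nothing.
It also fails if it takes over 58 s, if anything falls off the work surface, if the arm or the gripper's body presses on something with over 40 N, if the wrist force passes 120 N, or if a joint passes its speed limit or range.

## Working session

There is one attempt and no reset: what is moved stays moved. The work goes in short steps, Python scripts to look and compute and a tool call to move; the robot and the scene stay as the last step left them, time stands still between calls to the robot, and variables do not carry over. Pictures are saved under pics/ and viewed, and the job is handed in when it is done.

Besides the shell and the picture viewer there is one more tool, called by a JSON object that holds its "method" and its "body", one argument or row to a line. jog_arm: Moves the arm, as the interface text tells. Its arguments: {"type":"object","properties":{"series":{"type":"array","items":{"type":"array","items":{"type":"number"}}},"grip":{"type":"number"},"grip_force":{"type":"number"}},"required":["series"]}

```bash
ls; mkdir -p pics
python3 - <<'E'
from plant import monitor, vision, workorder, ctrl
import cv2
print(monitor.get_state()); print(ctrl.tcp_to_tips)
for n in("scene","top"):
    im=vision.read_camera(n); cv2.imwrite(f"pics/{n}0.png",im[:,:,::-1]); print(vision.get_calibration(n))
E
```

```text
pics
{'time': 0.0, 'qpos': array([-1.37798560e+00,  2.87184087e-01,  1.57819038e+00,  2.41331393e-05,
        1.27861691e+00, -1.50025016e-01]), 'dq': array([-0.00058009,  0.000686  ,  0.00042735, -0.00071068, -0.00065716,
        0.00032411]), 'joint_efforts': array([ 6.58942936e-04, -4.05981016e+01, -2.92623550e+01, -7.29238195e-05,
        5.66245973e-03,  5.13968942e-06]), 'eef_pos': array([ 0.22680059, -0.63507696,  0.24092763]), 'tcp_rot': array([ 9.85343784e-01,  1.70576049e-01, -1.41075144e-05, -1.19933670e-03]), 'contact_force': array([ 0.21385489, -0.45189371, -0.47224614]), 'wrist_torque': array([-0.03056849, -0.00481278, -0.03337856]), 'opening': 0.9994785450914404}
0.011
{'vfov': 57.52493646973963, 'cx': 314.3193703230389, 'cy': 200.92036424973972, 'R': array([[ 0.69505096,  0.71894061, -0.00534409],
       [ 0.59914503, -0.58331267, -0.54842644],
       [-0.39740332,  0.37798244, -0.83618173]]), 't': array([-0.39363402, -0.25211291,  1.15137559])}
{'vfov': 50.98613135517882, 'cx': 316.76941721477755, 'cy': 205.7185056654819, 'R': array([[-2.31443692e-02, -9.99730422e-01, -1.84964645e-03],
       [-9.97816865e-01,  2.32144583e-02, -6.18271129e-02],
       [ 6.18533842e-02,  4.14658895e-04, -9.98085160e-01]]), 't': array([0.04586436, 0.50394502, 1.07044934])}
```

View pics/scene0.png

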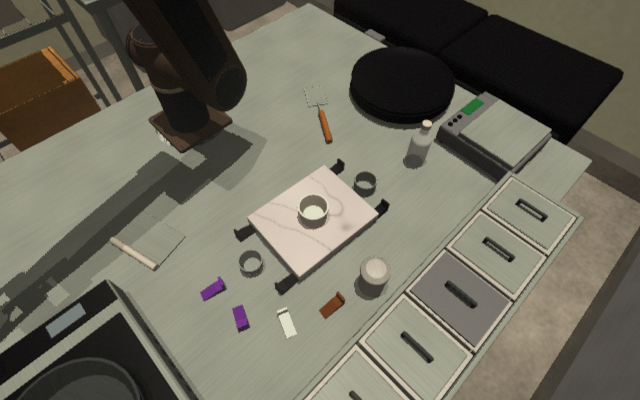

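View pics/top0.png

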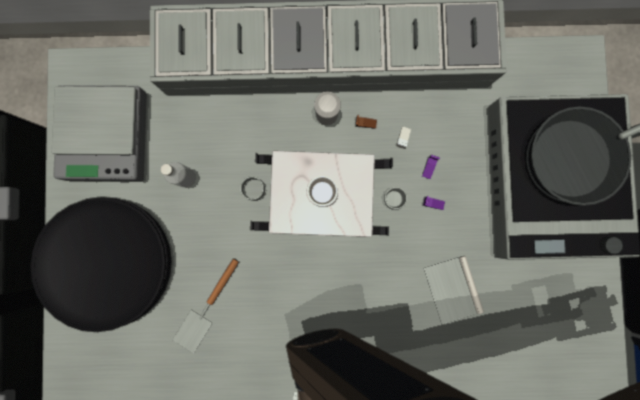

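The top view shows the slab at (271–374, 152–236) with four black wedges: back-left (263,159), back-right (383,163), front-left (259,226), front-right (380,230). The look-alikes are brown (366,122), white (404,137) and purple (431,167) and (433,203), all to be left alone.

```bash
cat > h.py <<'E'
from plant import monitor, vision, workorder, ctrl
import cv2, numpy as np
def ray(n,uv,z):
    c=vision.get_calibration(n); f=200/np.tan(np.radians(c['vfov']/2))
    d=np.array([(uv[0]-c['cx'])/f,(uv[1]-c['cy'])/f,1.]); R=np.array(c['R']);t=np.array(c['t'])
    o=-R.T@t; w=R.T@d; return o+w*(z-o[2])/w[2]
def proj(n,X):
    c=vision.get_calibration(n); f=200/np.tan(np.radians(c['vfov']/2))
    p=np.array(c['R'])@np.array(X)+c['t']; return np.array([c['cx']+f*p[0]/p[2],c['cy']+f*p[1]/p[2]])
E
python3 - <<'E'
from h import *
im=cv2.imread("pics/top0.png")
hsv=cv2.cvtColor(im,cv2.COLOR_BGR2HSV)
m=((im.min(2)>165)).astype(np.uint8); m[:140]=0;m[250:]=0;m[:,:240]=0;m[:,395:]=0
m=cv2.morphologyEx(m,cv2.MORPH_CLOSE,np.ones((7,7)))
cs,_=cv2.findContours(m,cv2.RETR_EXTERNAL,cv2.CHAIN_APPROX_NONE); c=max(cs,key=cv2.contourArea)
r=cv2.minAreaRect(c); print(r)
for p in cv2.boxPoints(r): print(p,ray("top",p,.041).round(4))
k=(im.max(2)<60).astype(np.uint8); k[:140]=0;k[250:]=0;k[:,:240]=0;k[:,400:]=0
n,l,s,ce=cv2.connectedComponentsWithStats(k)
for i in range(1,n):
    if s[i,4]>20: print(s[i],ce[i], ray("top",ce[i],.015).round(4))
big=cv2.resize(im[140:250,235:410],None,fx=4.5,fy=4.5,interpolation=cv2.INTER_CUBIC); cv2.imwrite("pics/crop0.png",big)
s=cv2.imread("pics/scene0.png"); cv2.imwrite("pics/crop1.png",cv2.resize(s[150:300,220:400],None,fx=4,fy=4,interpolation=cv2.INTER_CUBIC))
E
```

```text
((321.3959045410156, 193.31094360351562), (101.93011474609375, 81.79576873779297), 2.12109637260437)
[268.95206 232.2945 ] [0.439  0.1561 0.041 ]
[271.97946 150.55478] [0.6469 0.1451 0.041 ]
[373.83975 154.3274 ] [ 0.6311 -0.1142  0.041 ]
[370.81235 236.06711] [ 0.4236 -0.1001  0.041 ]
[256 154  15  10 122] [263.08196721 158.63934426] [0.6312 0.1714 0.015 ]
[375 159  17   9 136] [383.21323529 163.41911765] [ 0.6113 -0.1415  0.015 ]
[251 222  17   8 124] [259.28225806 225.67741935] [0.4567 0.1839 0.015 ]
[373 227  15   8 107] [380.23364486 230.14018692] [ 0.438  -0.1281  0.015 ]
```

View pics/crop0.png

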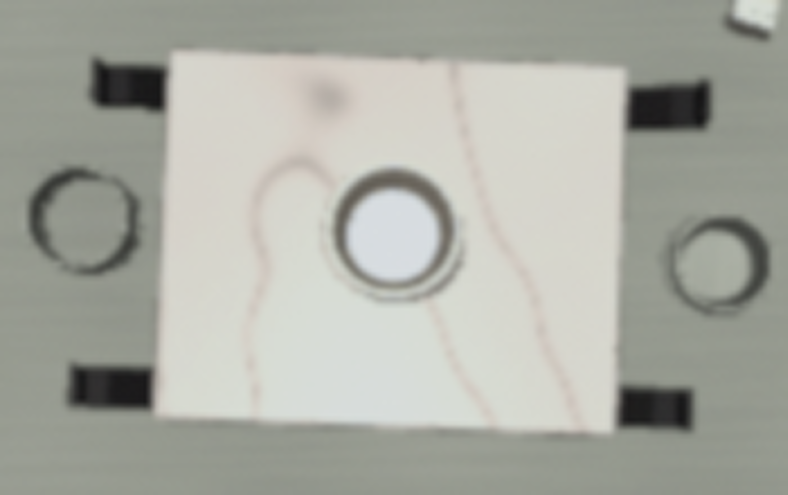

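View pics/crop1.png

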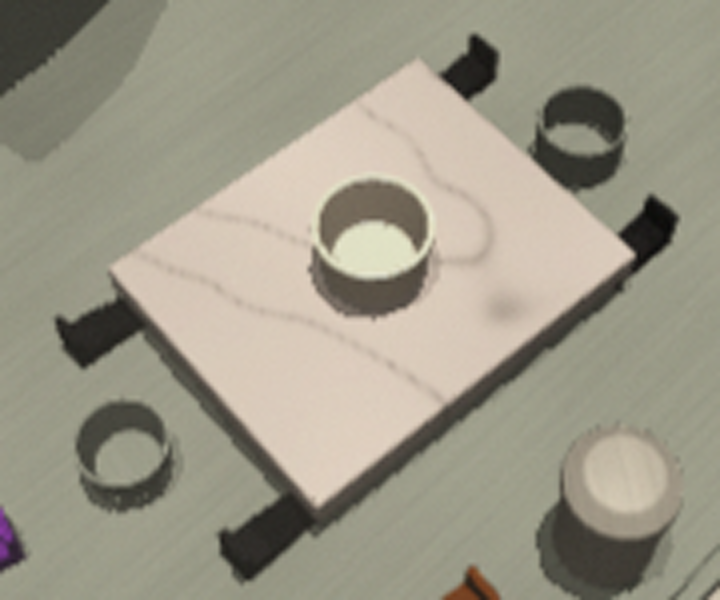

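```bash
cat >> h.py <<'E'
from scipy.spatial.transform import Rotation as Ro
YAW=-0.056; C=np.array([0.535,0.0217])
def s2w(x,y): return C+np.array([np.cos(YAW)*x-np.sin(YAW)*y,np.sin(YAW)*x+np.cos(YAW)*y])
def delta(target):
    s=monitor.get_state(); R=Ro.from_quat(s['tcp_rot'])
    return R.inv().apply(np.array(target)-s['eef_pos'])
def show():
    s=monitor.get_state(); R=Ro.from_quat(s['tcp_rot']).as_matrix()
    w=s['eef_pos'][:2]-C; c,q=np.cos(YAW),np.sin(YAW)
    print(round(s['time'],2),s['eef_pos'].round(4),'slab',[round(c*w[0]+q*w[1],4),round(-q*w[0]+c*w[1],4)],'yaw',np.arctan2(R[1,0],R[0,0]).round(4),'tilt',R[:,2].round(3),'F',s['contact_force'].round(2),s['opening'])
E
cat > c.py <<'E'
from h import *
# refined yaw/centre from crop corners
pts=np.array([[172,50],[627,67],[613,433],[153,415]])/4.5+[235,140]
W=[ray("top",p,.041)[:2] for p in pts]; bl,br,fr,fl=W
print(np.round(W,4),'C',np.mean(W,0).round(4))
for a,b in((fl,bl),(fr,br)): d=b-a; print(np.hypot(*d).round(4),np.arctan2(d[1],d[0]).round(4))
for a,b in((fr,fl),(br,bl)): d=b-a; print(np.hypot(*d).round(4),np.arctan2(-d[0],d[1]).round(4))
s=cv2.imread("pics/scene0.png")
sp=np.array([[418,58],[635,258],[318,505],[110,268]])/4+[220,150]
V=[ray("scene",p,.041)[:2] for p in sp]; print(np.round(V,4), np.mean(V,0).round(4))
fl,bl,br,fr=V
for a,b in((fl,bl),(fr,br)): d=b-a; print(np.hypot(*d).round(4),np.arctan2(d[1],d[0]).round(4))
for a,b in((fr,fl),(br,bl)): d=b-a; print(np.hypot(*d).round(4),np.arctan2(-d[0],d[1]).round(4))
show()
E
python3 c.py
```

```text
[[ 0.6454  0.1419]
 [ 0.6296 -0.1154]
 [ 0.4232 -0.1011]
 [ 0.4392  0.156 ]] C [0.5343 0.0204]
0.2066 -0.0682
0.2069 -0.0695
0.2576 -0.0622
0.2579 -0.0612
[[ 0.4444  0.157 ]
 [ 0.6524  0.1412]
 [ 0.6338 -0.1115]
 [ 0.429  -0.0989]] [0.5399 0.022 ]
0.2086 -0.0761
0.2052 -0.0615
0.2564 -0.06
0.2533 -0.0736
0.1 [ 0.2268 -0.6351  0.2411] slab [np.float64(-0.2709), np.float64(-0.6731)] yaw 0.3428 tilt [-0.     0.002 -1.   ] F [ 0.18 -0.38  0.64] 0.999971210014071
```

```bash
sed -i 's/YAW=-0.056; C=.*/YAW=-0.065; C=np.array([0.536,0.021])/' h.py
python3 - <<'E'
from h import *
t=s2w(-.078,-.108); print(t)
for n in [(.078,-.108),(.078,.108),(-.078,.108)]: print(s2w(*n))
d=np.append(t,.075)-monitor.get_state()['eef_pos']
d/=16
for i in range(16):
    y=0.3428-0.102*min(i,4); print(i,(np.cos(y)*d[0]+np.sin(y)*d[1]).round(4),(np.sin(y)*d[0]-np.cos(y)*d[1]).round(4),-d[2].round(4))
E
```

```text
[ 0.45114966 -0.0817055 ]
[ 0.60682023 -0.09183836]
[0.62085034 0.1237055 ]
[0.46517977 0.13383836]
0 0.0248 -0.0279 0.0104
1 0.0219 -0.0302 0.0104
2 0.0187 -0.0323 0.0104
3 0.0153 -0.0341 0.0104
4 0.0117 -0.0354 0.0104
5 0.0117 -0.0354 0.0104
6 0.0117 -0.0354 0.0104
7 0.0117 -0.0354 0.0104
8 0.0117 -0.0354 0.0104
9 0.0117 -0.0354 0.0104
10 0.0117 -0.0354 0.0104
11 0.0117 -0.0354 0.0104
12 0.0117 -0.0354 0.0104
13 0.0117 -0.0354 0.0104
14 0.0117 -0.0354 0.0104
15 0.0117 -0.0354 0.0104
```

{"method": "jog_arm", "body": {
  "series": [
    [0.025, -0.028, 0.004, 0.102],
    [0.022, -0.03, 0.004, 0.102],
    [0.019, -0.032, 0.004, 0.102],
    [0.015, -0.034, 0.004, 0.102],
    [0.012, -0.035, 0.004, 0],
    [0.012, -0.035, 0.004, 0],
    [0.012, -0.035, 0.004, 0],
    [0.012, -0.035, 0.004, 0]
  ],
  "grip": 0
}}

```text
time: 0.77
eef_pos: [0.3431, -0.3557, 0.2023]
tcp_rot: [0.999, -0.049, -0.002, -0.003]
contact_force: [0.8, 0.6, -0.0]
opening: 0.002
```

```bash
python3 -c "
from h import *
show();print(delta(np.append(s2w(-.078,-.108),.075)))"
```

```text
0.77 [ 0.3431 -0.3557  0.2023] slab [np.float64(-0.168), np.float64(-0.3884)] yaw -0.0986 tilt [-0.003  0.006 -1.   ] F [ 0.78  0.56 -0.  ] 0.0018139421906494847
[ 0.08105589 -0.28253191  0.12867952]
```

{"method": "jog_arm", "body": {
  "series": [
    [0.012, -0.04, 0.015, -0.017],
    [0.012, -0.04, 0.015, -0.017],
    [0.012, -0.04, 0.015, 0],
    [0.012, -0.04, 0.015, 0],
    [0.012, -0.04, 0.015, 0],
    [0.012, -0.04, 0.015, 0],
    [0.01, -0.035, 0.015, 0],
    [0, 0, 0, 0]
  ]
}}

```text
time: 1.43
eef_pos: [0.4363, -0.0922, 0.1014]
tcp_rot: [1.0, -0.03, -0.002, -0.003]
contact_force: [-1.9, 0.0, -1.2]
opening: -0.001
```

```bash
python3 -c "
from h import *
show();print(delta(np.append(s2w(-.078,-.108),.065)))"
```

```text
1.43 [ 0.4363 -0.0922  0.1014] slab [np.float64(-0.0922), np.float64(-0.1194)] yaw -0.0599 tilt [-0.004  0.006 -1.   ] F [-1.92  0.01 -1.18] -0.0007533995629556425
[ 0.01437281 -0.01110662  0.03636043]
```

{"method": "jog_arm", "body": {
  "series": [
    [0.007, -0.006, 0.015, 0],
    [0.007, -0.005, 0.012, 0],
    [0, 0, 0.01, 0.004],
    [0, 0, 0, 0],
    [0, 0, 0, 0],
    [0, 0, 0.002, 0],
    [0, 0, 0.002, 0],
    [0, 0, 0, 0]
  ]
}}

```text
time: 2.1
eef_pos: [0.4498, -0.0802, 0.0581]
tcp_rot: [1.0, -0.029, -0.003, -0.003]
contact_force: [0.2, -0.7, -0.3]
opening: 0.0
```

```bash
python3 -c "
from h import *
show();print(delta(np.append(s2w(-.078,-.108),.053)))"
```

```text
2.1 [ 0.4498 -0.0802  0.0581] slab [np.float64(-0.0795), np.float64(-0.1065)] yaw -0.059 tilt [-0.006  0.006 -1.   ] F [ 0.21 -0.73 -0.27] 0.00024098348652682236
[0.00152153 0.00149562 0.00510362]
```

{"method": "jog_arm", "body": {
  "series": [
    [0.001, 0.001, 0.0015, 0],
    [0, 0, 0.0015, 0],
    [0, 0, 0.001, 0],
    [0, 0, 0.001, 0],
    [0, 0, 0.001, 0],
    [0, 0, 0.001, 0],
    [0, 0, 0.001, 0],
    [0, 0, 0.001, 0]
  ]
}}

```text
time: 2.77
eef_pos: [0.4519, -0.0831, 0.0519]
tcp_rot: [1.0, -0.03, -0.002, -0.002]
contact_force: [-5.0, 0.1, 12.0]
opening: -0.001
```

```bash
python3 -c "
from h import *
show()"
```

```text
2.77 [ 0.4519 -0.0831  0.0519] slab [np.float64(-0.0771), np.float64(-0.1093)] yaw -0.0605 tilt [-0.005  0.005 -1.   ] F [-5.04  0.07 12.02] -0.0011745503873010243
```

Front right is firm: 12 N with the tip at 40.9 mm. Next is back right.

{"method": "jog_arm", "body": {
  "series": [
    [0, 0, -0.006, 0],
    [0.02, 0, -0.004, 0],
    [0.03, 0, 0, 0],
    [0.035, 0, 0, 0],
    [0.035, 0, 0, 0],
    [0.03, 0, 0, 0],
    [0.005, 0, 0, 0],
    [0, 0, 0, 0]
  ]
}}

```text
time: 3.43
eef_pos: [0.612, -0.0914, 0.061]
tcp_rot: [1.0, -0.03, -0.003, -0.002]
contact_force: [-0.3, -0.4, -0.7]
opening: -0.0
```

```bash
python3 -c "
from h import *
show();print(delta(np.append(s2w(.078,-.108),.053)))"
```

```text
3.43 [ 0.612  -0.0914  0.061 ] slab [np.float64(0.0832), np.float64(-0.1072)] yaw -0.0601 tilt [-0.005  0.005 -1.   ] F [-0.31 -0.35 -0.67] -0.00010185138452607947
[-0.00514892  0.00076636  0.00797769]
```

{"method": "jog_arm", "body": {
  "series": [
    [-0.003, 0, 0.004, 0],
    [-0.002, 0, 0.003, 0],
    [0, 0, 0.0015, 0],
    [0, 0, 0.001, 0],
    [0, 0, 0.001, 0],
    [0, 0, 0.001, 0],
    [0, 0, 0.001, 0],
    [0, 0, 0.001, 0]
  ]
}}

```text
time: 4.1
eef_pos: [0.6044, -0.0908, 0.0495]
tcp_rot: [1.0, -0.031, -0.001, -0.002]
contact_force: [0.7, -0.1, 3.2]
opening: 0.004
```

```bash
python3 -c "
from h import *
show()"
```

```text
4.1 [ 0.6044 -0.0908  0.0495] slab [np.float64(0.0755), np.float64(-0.1071)] yaw -0.0614 tilt [-0.001  0.005 -1.   ] F [ 0.65 -0.08  3.2 ] 0.0039279072948760685
```

Already 2.5 mm down at 3 N, so this corner looks soft. I'll press a little further to confirm.

{"method": "jog_arm", "body": {
  "series": [
    [0, 0, 0.001, 0],
    [0, 0, 0.001, 0],
    [0, 0, 0.001, 0],
    [0, 0, 0.001, 0],
    [0, 0, 0.001, 0],
    [0, 0, 0.001, 0],
    [0, 0, 0.001, 0],
    [0, 0, 0, 0]
  ]
}}

```text
time: 4.77
eef_pos: [0.6051, -0.0912, 0.0461]
tcp_rot: [1.0, -0.03, -0.001, -0.002]
contact_force: [-1.6, -0.2, 5.1]
opening: -0.001
```

```bash
python3 -c "
from h import *
show()"
```

```text
4.77 [ 0.6051 -0.0912  0.0461] slab [np.float64(0.0762), np.float64(-0.1074)] yaw -0.0607 tilt [-0.003  0.004 -1.   ] F [-1.63 -0.16  5.15] -0.0008608982337297283
```

Back right is soft: it sank about 6 mm at 5 N. Now I'll lift off and measure the back-right wedge.

{"method": "jog_arm", "body": {
  "series": [
    [0, 0, -0.006, 0],
    [0, 0, -0.01, 0],
    [0, 0.005, -0.02, 0],
    [0, 0.025, -0.02, 0],
    [0, 0.03, 0, 0],
    [0, 0.03, 0, 0],
    [0, 0.02, 0, 0],
    [0, 0, 0, 0]
  ]
}}

```text
time: 5.43
eef_pos: [0.5937, -0.2024, 0.1003]
tcp_rot: [1.0, -0.027, -0.008, -0.003]
contact_force: [-0.2, 0.3, 0.9]
opening: 0.002
```

Run:
```python
from h import *
show()
def sl(w):
    w=w[:2]-C; c,q=np.cos(YAW),np.sin(YAW); return np.round([c*w[0]+q*w[1],-q*w[0]+c*w[1]],4)
# heel top corners (crop0 px) and toe-side
for u,z in(((710,80),.032),((709,126),.032),((628,90),.009),((628,130),.009)):
    print(u,sl(ray("top",np.array(u)/4.5+[235,140],z)))
for u,z in(((660,265),0),):pass
for n in("scene","top"):
    im=vision.read_camera(n); cv2.imwrite(f"pics/{n}1.png",im[:,:,::-1])
im=cv2.imread("pics/scene1.png"); cv2.imwrite("pics/crop2.png",cv2.resize(im[150:340,180:400],None,fx=3,fy=3,interpolation=cv2.INTER_CUBIC))
for u in((222,530),(247,580)): print(sl(ray("scene",np.array(u)/4+[220,150],.032)))
```

```text
5.43 [ 0.5937 -0.2024  0.1003] slab [np.float64(0.0721), np.float64(-0.2191)] yaw -0.0546 tilt [-0.015  0.006 -1.   ] F [-0.25  0.25  0.85] 0.0019100597035649368
(710, 80) [ 0.0984 -0.1788]
(709, 126) [ 0.072 -0.179]
(628, 90) [ 0.0948 -0.1352]
(628, 130) [ 0.0714 -0.136 ]
[ 0.0795 -0.1746]
[ 0.1117 -0.1815]
```

View pics/crop2.png

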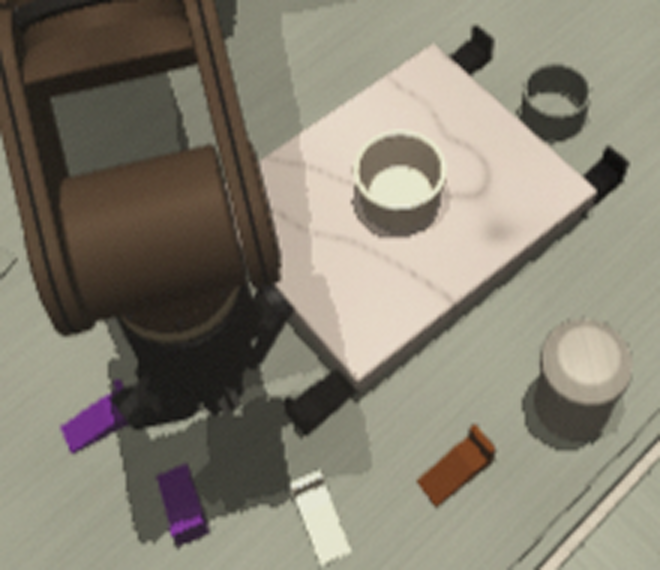

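The black wedge is still in place at crop (320,400), with its heel outer face at slab (0.085, -0.179). The nearest purple look-alike is about 80 mm further out. I'll descend behind the heel.

```bash
python3 -c "
from h import *
show();print(delta(np.append(s2w(.086,-.211),.018)))"
```

```text
5.53 [ 0.5937 -0.1994  0.0998] slab [np.float64(0.0719), np.float64(-0.2162)] yaw -0.0532 tilt [-0.016  0.008 -1.   ] F [0.56 0.17 0.25] -0.005430836371521873
[ 0.01553271 -0.00443441  0.08158891]
```

{"method": "jog_arm", "body": {
  "series": [
    [0.008, -0.001, 0, 0.004],
    [0.007, 0, 0.01, 0.004],
    [0, 0, 0.02, 0],
    [0, 0, 0.02, 0],
    [0, 0, 0.015, 0],
    [0, 0, 0.008, 0],
    [0, 0, 0.004, 0],
    [0, 0, 0, 0]
  ]
}}

```text
time: 6.2
eef_pos: [0.611, -0.1876, 0.0184]
tcp_rot: [1.0, -0.026, -0.009, -0.005]
contact_force: [-0.6, -0.8, -0.7]
opening: 0.002
```

```bash
python3 -c "
from h import *
show();print(delta(np.append(s2w(.086,-.211),.018)))"
```

```text
6.2 [ 0.611  -0.1876  0.0184] slab [np.float64(0.0884), np.float64(-0.2033)] yaw -0.0527 tilt [-0.018  0.011 -1.   ] F [-0.62 -0.76 -0.74] 0.0022241265746637427
[-0.0024558   0.0076671   0.00038798]
```

{"method": "jog_arm", "body": {
  "series": [
    [-0.001, 0, 0, 0.006],
    [-0.001, 0, 0, 0.006],
    [0, -0.004, 0, 0],
    [0, -0.004, 0, 0],
    [0, -0.004, 0, 0],
    [0, -0.004, 0, 0],
    [0, -0.004, 0, 0],
    [0, 0, 0, 0]
  ]
}}

```text
time: 6.87
eef_pos: [0.6132, -0.1655, 0.0236]
tcp_rot: [0.999, -0.033, -0.006, -0.004]
contact_force: [-0.9, 0.2, 0.1]
opening: 0.0
```

Run:
```python
from h import *
show()
im=vision.read_camera("scene")[:,:,::-1]; cv2.imwrite("pics/crop3.png",cv2.resize(im[190:310,230:360],None,fx=5,fy=5,interpolation=cv2.INTER_CUBIC))
```

```text
6.87 [ 0.6132 -0.1655  0.0236] slab [np.float64(0.0892), np.float64(-0.1811)] yaw -0.0652 tilt [-0.011  0.008 -1.   ] F [-0.94  0.19  0.05] 0.00040347252026632274
```

View pics/crop3.png

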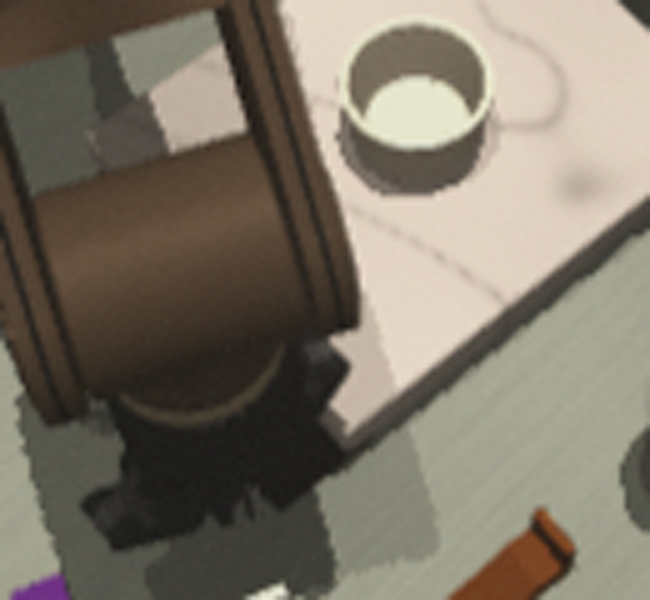

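{"method": "jog_arm", "body": {
  "series": [
    [0, 0.006, 0.002, 0],
    [-0.003, 0.002, 0.003, 0],
    [-0.001, 0, 0, 0],
    [0, 0, 0, 0],
    [0, 0, 0, 0],
    [0, 0, 0, 0],
    [0, 0, 0, 0],
    [0, 0, 0, 0]
  ]
}}

```text
time: 7.58
eef_pos: [0.6078, -0.1752, 0.0176]
tcp_rot: [0.999, -0.033, -0.006, -0.004]
contact_force: [-0.2, 0.2, -0.5]
opening: 0.002
```

Run:
```python
from h import *
show()
im=vision.read_camera("top")[:,:,::-1]; cv2.imwrite("pics/crop4.png",cv2.resize(im[130:250,300:440],None,fx=5,fy=5,interpolation=cv2.INTER_CUBIC))
```

```text
7.58 [ 0.6078 -0.1752  0.0176] slab [np.float64(0.0844), np.float64(-0.1911)] yaw -0.0664 tilt [-0.012  0.008 -1.   ] F [-0.18  0.15 -0.5 ] 0.002405037401393025
```

View pics/crop4.png

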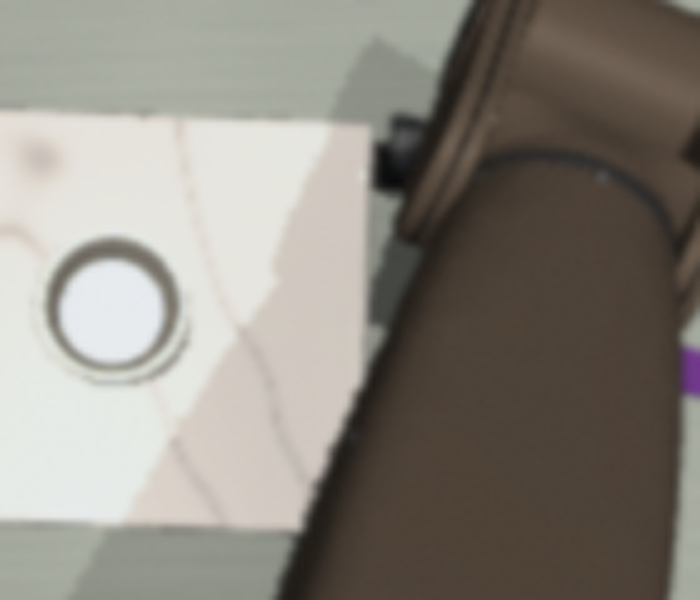

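{"method": "jog_arm", "body": {
  "series": [
    [0, -0.004, 0.0004, 0],
    [0, -0.004, 0.0005, 0],
    [0, -0.004, 0.0005, 0],
    [0, -0.004, 0.0005, 0],
    [0, -0.004, 0.0005, 0],
    [0, -0.004, 0.0005, 0],
    [0, 0, 0, 0],
    [0, 0, 0, 0]
  ]
}}

```text
time: 8.3
eef_pos: [0.61, -0.148, 0.015]
tcp_rot: [0.999, -0.033, -0.005, -0.004]
contact_force: [0.6, -0.7, 0.7]
opening: -0.0
```

Run:
```python
from h import *
show()
im=vision.read_camera("top")[:,:,::-1]; cv2.imwrite("pics/crop5.png",cv2.resize(im[130:250,300:440],None,fx=5,fy=5,interpolation=cv2.INTER_CUBIC))
```

```text
8.3 [ 0.61  -0.148  0.015] slab [np.float64(0.0848), np.float64(-0.1638)] yaw -0.065 tilt [-0.011  0.008 -1.   ] F [ 0.58 -0.69  0.69] -8.214294659237038e-05
```

View pics/crop5.png

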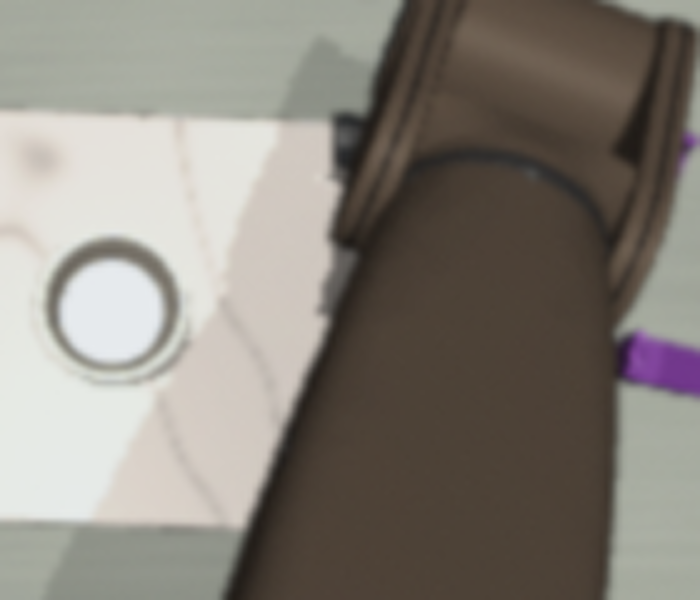

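{"method": "jog_arm", "body": {
  "series": [
    [0, -0.002, -0.0015, 0],
    [0, -0.002, 0, 0],
    [0, -0.002, 0, 0],
    [0, -0.002, 0, 0],
    [0, -0.002, 0, 0],
    [0, -0.002, 0, 0],
    [0, 0, 0, 0],
    [0, 0, 0, 0]
  ]
}}

```text
time: 9.02
eef_pos: [0.6107, -0.1351, 0.0167]
tcp_rot: [0.999, -0.033, -0.006, -0.004]
contact_force: [-0.4, 0.7, 0.6]
opening: 0.002
```

```bash
python3 -c "
from h import *
show()"
```

```text
9.02 [ 0.6107 -0.1351  0.0167] slab [np.float64(0.0847), np.float64(-0.1509)] yaw -0.0659 tilt [-0.011  0.008 -1.   ] F [-0.37  0.7   0.55] 0.0017682543554227177
```

{"method": "jog_arm", "body": {
  "series": [
    [0, -0.001, 0, 0],
    [0, -0.001, 0, 0],
    [0, -0.001, 0, 0],
    [0, 0, 0, 0],
    [0, 0, 0, 0],
    [0, 0, 0, 0],
    [0, 0, 0, 0],
    [0, 0, 0, 0]
  ]
}}

```text
time: 9.68
eef_pos: [0.6109, -0.133, 0.0168]
tcp_rot: [0.999, -0.033, -0.005, -0.003]
contact_force: [-0.6, -1.8, 0.8]
opening: -0.002
```

```bash
python3 -c "
from h import *
show()"
```

```text
9.68 [ 0.6109 -0.133   0.0168] slab [np.float64(0.0848), np.float64(-0.1488)] yaw -0.0659 tilt [-0.011  0.006 -1.   ] F [-0.57 -1.77  0.82] -0.0018866796603860681
```

{"method": "jog_arm", "body": {
  "series": [
    [0, 0, 0, 0],
    [0, 0, 0, 0],
    [0, 0, 0, 0],
    [0, 0, 0, 0],
    [0, 0, 0, 0],
    [0, 0, 0, 0],
    [0, -0.001, 0, 0],
    [0, -0.001, 0, 0]
  ]
}}

```text
time: 10.35
eef_pos: [0.611, -0.1328, 0.0168]
tcp_rot: [0.999, -0.032, -0.005, -0.001]
contact_force: [-1.6, -6.2, -0.7]
opening: -0.0
```

```bash
python3 -c "
from h import *
show()"
```

```text
10.35 [ 0.611  -0.1328  0.0168] slab [np.float64(0.0848), np.float64(-0.1487)] yaw -0.0645 tilt [-0.011  0.002 -1.   ] F [-1.61 -6.24 -0.68] -0.0001983305717767205
```

{"method": "jog_arm", "body": {
  "series": [
    [0, -0.001, 0, 0],
    [0, -0.0015, 0, 0],
    [0, -0.0015, 0, 0],
    [0, 0.004, 0, 0],
    [0, 0.01, 0, 0],
    [0, 0.02, -0.01, 0],
    [0, 0.04, -0.03, 0],
    [0, 0.04, -0.04, 0]
  ]
}}

```text
time: 11.02
eef_pos: [0.6003, -0.2283, 0.0784]
tcp_rot: [0.999, -0.028, -0.015, -0.005]
contact_force: [0.8, -0.9, 0.0]
opening: -0.0
```

{"method": "jog_arm", "body": {
  "series": [
    [-0.04, 0.04, 0, 0],
    [-0.04, 0.04, 0, 0],
    [-0.04, 0.04, 0, 0],
    [-0.03, 0.03, 0, 0],
    [0, 0, 0, 0],
    [0, 0, 0, 0],
    [0, 0, 0, 0],
    [0, 0, 0, 0]
  ]
}}

```text
time: 11.68
eef_pos: [0.4773, -0.3526, 0.0911]
tcp_rot: [0.999, -0.032, -0.002, -0.001]
contact_force: [0.0, 0.4, -0.3]
opening: -0.001
```

Run:
```python
from h import *
show()
for n in("scene","top"):
    im=vision.read_camera(n); cv2.imwrite(f"pics/{n}2.png",im[:,:,::-1])
a=cv2.resize(cv2.imread("pics/scene2.png")[190:310,210:350],None,fx=5,fy=5,interpolation=cv2.INTER_CUBIC);cv2.imwrite("pics/c6.png",a)
a=cv2.resize(cv2.imread("pics/top2.png")[140:250,235:410],None,fx=4.5,fy=4.5,interpolation=cv2.INTER_CUBIC);cv2.imwrite("pics/c7.png",a)
```

```text
11.68 [ 0.4773 -0.3526  0.0911] slab [np.float64(-0.0343), np.float64(-0.3766)] yaw -0.0645 tilt [-0.005  0.001 -1.   ] F [ 0.03  0.37 -0.27] -0.001404079911982391
```

View pics/c6.png

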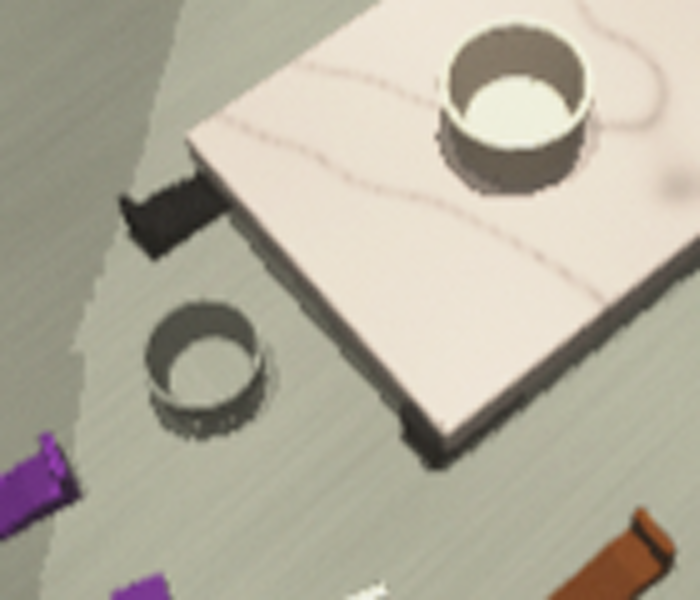

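View pics/c7.png

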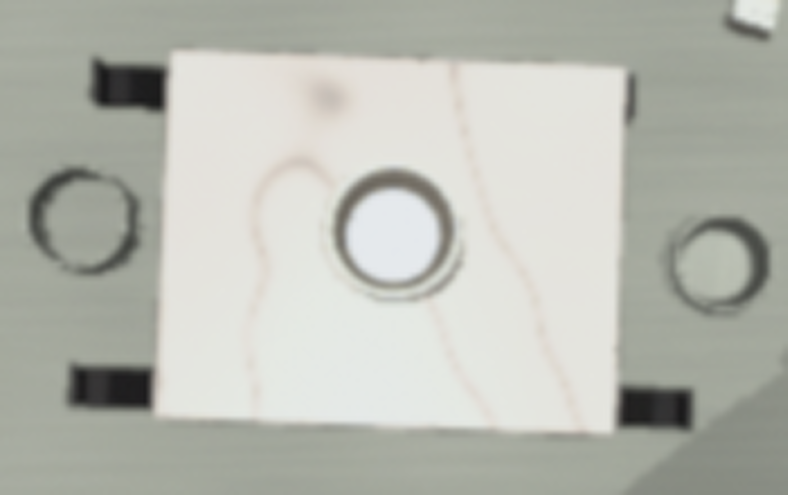

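The heel now sits flat along the slab's right edge at c7 (630,95). The gap matches parallax alone, and nothing else has moved. Next I'll re-press that corner.

{"method": "jog_arm", "body": {
  "series": [
    [0.014, -0.034, 0, 0],
    [0.014, -0.034, 0, 0],
    [0.014, -0.034, 0, 0],
    [0.014, -0.034, 0, 0],
    [0.014, -0.034, 0, 0],
    [0.014, -0.034, 0, 0],
    [0.013, -0.03, 0.005, 0],
    [0, 0, 0, 0]
  ]
}}

```text
time: 12.45
eef_pos: [0.5982, -0.1082, 0.0856]
tcp_rot: [1.0, -0.028, -0.001, -0.001]
contact_force: [-0.4, 0.2, 0.4]
opening: 0.001
```

```bash
python3 -c "
from h import *
show();print(delta(np.append(s2w(.078,-.108),.056)))"
```

```text
12.45 [ 0.5982 -0.1082  0.0856] slab [np.float64(0.0704), np.float64(-0.1249)] yaw -0.0551 tilt [-0.001  0.001 -1.   ] F [-0.42  0.24  0.43] 0.001232286290824114
[ 0.00775285 -0.01677407  0.02962607]
```

{"method": "jog_arm", "body": {
  "series": [
    [0.004, -0.008, 0.008, 0.004],
    [0.003, -0.006, 0.01, 0.004],
    [0, 0, 0.008, 0],
    [0, 0, 0, 0],
    [0, 0, 0, 0],
    [0, 0, 0, 0],
    [0, 0, 0, 0],
    [0, 0, 0, 0]
  ]
}}

```text
time: 13.12
eef_pos: [0.6067, -0.0895, 0.0566]
tcp_rot: [1.0, -0.027, -0.002, -0.001]
contact_force: [0.5, -0.0, 0.6]
opening: -0.003
```

```bash
python3 -c "
from h import *
show();print(delta(np.append(s2w(.078,-.108),.053)))"
```

```text
13.12 [ 0.6067 -0.0895  0.0566] slab [np.float64(0.0777), np.float64(-0.1057)] yaw -0.0534 tilt [-0.004  0.001 -1.   ] F [ 0.47 -0.04  0.58] -0.003086499654782437
[0.00024239 0.00228815 0.00362308]
```

{"method": "jog_arm", "body": {
  "series": [
    [0, 0.002, 0.0015, 0],
    [0, 0, 0.0015, 0],
    [0, 0, 0.001, 0],
    [0, 0, 0.001, 0],
    [0, 0, 0.001, 0],
    [0, 0, 0.001, 0],
    [0, 0, 0.001, 0],
    [0, 0, 0.0012, 0]
  ]
}}

```text
time: 13.78
eef_pos: [0.6074, -0.0942, 0.0512]
tcp_rot: [1.0, -0.028, -0.001, -0.0]
contact_force: [-3.1, 1.4, 7.6]
opening: 0.004
```

```bash
python3 -c "
from h import *
show()"
```

```text
13.78 [ 0.6074 -0.0942  0.0512] slab [np.float64(0.0787), np.float64(-0.1103)] yaw -0.0559 tilt [-0.003  0.    -1.   ] F [-3.13  1.38  7.56] 0.004300509765684496
```

7.6 N with only about 0.8 mm of sink. I'll press harder.

{"method": "jog_arm", "body": {
  "series": [
    [0, 0, 0.001, 0],
    [0, 0, 0.0015, 0],
    [0, 0, 0.002, 0],
    [0, 0, 0.002, 0],
    [0, 0, 0.002, 0],
    [0, 0, 0.002, 0],
    [0, 0, 0.002, 0],
    [0, 0, 0.002, 0]
  ]
}}

```text
time: 14.45
eef_pos: [0.6075, -0.0942, 0.0512]
tcp_rot: [1.0, -0.026, -0.007, 0.0]
contact_force: [-4.6, 0.9, 9.8]
opening: 0.001
```

```bash
python3 -c "
from h import *
show()"
```

```text
14.45 [ 0.6075 -0.0942  0.0512] slab [np.float64(0.0789), np.float64(-0.1103)] yaw -0.0521 tilt [-0.013  0.    -1.   ] F [-4.63  0.93  9.75] 0.0008318659349548802
```

{"method": "jog_arm", "body": {
  "series": [
    [0, 0, 0.003, 0],
    [0, 0, 0.003, 0],
    [0, 0, 0.003, 0],
    [0, 0, 0.004, 0],
    [0, 0, 0.004, 0],
    [0, 0, 0.004, 0],
    [0, 0, 0.004, 0],
    [0, 0, 0.004, 0]
  ]
}}

```text
time: 15.12
eef_pos: [0.6079, -0.0942, 0.0511]
tcp_rot: [1.0, -0.024, -0.016, -0.0]
contact_force: [-8.7, 2.2, 18.1]
opening: 0.002
```

```bash
python3 -c "
from h import *
show()"
```

```text
15.12 [ 0.6079 -0.0942  0.0511] slab [np.float64(0.0792), np.float64(-0.1103)] yaw -0.0471 tilt [-0.032  0.001 -0.999] F [-8.72  2.16 18.07] 0.0019394478099633002
```

18 N and the tip hasn't moved (z 0.0511, about 0.8 mm below rest), so the corner is firm. Retracting to check.

{"method": "jog_arm", "body": {
  "series": [
    [0, 0, -0.003, 0],
    [0, 0, -0.01, 0],
    [0, 0, -0.03, 0],
    [0, 0, -0.03, 0],
    [-0.02, 0.03, -0.02, 0],
    [-0.03, 0.04, 0, 0],
    [-0.03, 0.04, 0, 0],
    [-0.03, 0.04, 0, 0]
  ]
}}

```text
time: 15.78
eef_pos: [0.5096, -0.2217, 0.1545]
tcp_rot: [1.0, -0.016, -0.012, 0.002]
contact_force: [0.4, -0.7, -0.6]
opening: -0.001
```

{"method": "jog_arm", "body": {
  "series": [
    [-0.03, 0.04, 0, 0],
    [-0.02, 0.04, 0, 0],
    [0, 0.04, 0, 0],
    [0, 0.03, 0, 0],
    [0, 0, 0, 0],
    [0, 0, 0, 0],
    [0, 0, 0, 0],
    [0, 0, 0, 0]
  ]
}}

```text
time: 16.45
eef_pos: [0.4549, -0.3689, 0.1589]
tcp_rot: [1.0, -0.02, -0.01, 0.004]
contact_force: [0.1, -0.1, 0.6]
opening: 0.003
```

Run:
```python
from h import *
show()
for n in("scene","top"):
    im=vision.read_camera(n); cv2.imwrite(f"pics/{n}3.png",im[:,:,::-1])
a=cv2.resize(cv2.imread("pics/scene3.png")[190:310,210:350],None,fx=5,fy=5,interpolation=cv2.INTER_CUBIC);cv2.imwrite("pics/c8.png",a)
a=cv2.resize(cv2.imread("pics/top3.png")[140:250,235:410],None,fx=4.5,fy=4.5,interpolation=cv2.INTER_CUBIC);cv2.imwrite("pics/c9.png",a)
a=cv2.imread("pics/top3.png").astype(int);b=cv2.imread("pics/top0.png").astype(int)
d=(abs(a-b).max(2)>45).astype(np.uint8); d[260:]=0
n,l,s,c=cv2.connectedComponentsWithStats(d); print([x.tolist() for x in s[1:] if x[4]>5])
```

```text
16.45 [ 0.4549 -0.3689  0.1589] slab [np.float64(-0.0556), np.float64(-0.3944)] yaw -0.0405 tilt [-0.021 -0.007 -1.   ] F [ 0.1  -0.08  0.6 ] 0.003119080993405199
[[374, 157, 19, 12, 185], [541, 176, 8, 6, 28], [522, 189, 26, 32, 120], [531, 193, 62, 28, 881], [422, 198, 72, 62, 2317], [486, 203, 118, 57, 1667], [567, 235, 12, 4, 35], [579, 235, 14, 20, 78], [585, 235, 14, 20, 57], [540, 236, 17, 3, 46], [535, 240, 30, 13, 352], [526, 245, 27, 11, 59], [561, 248, 12, 8, 47]]
```

View pics/c8.png

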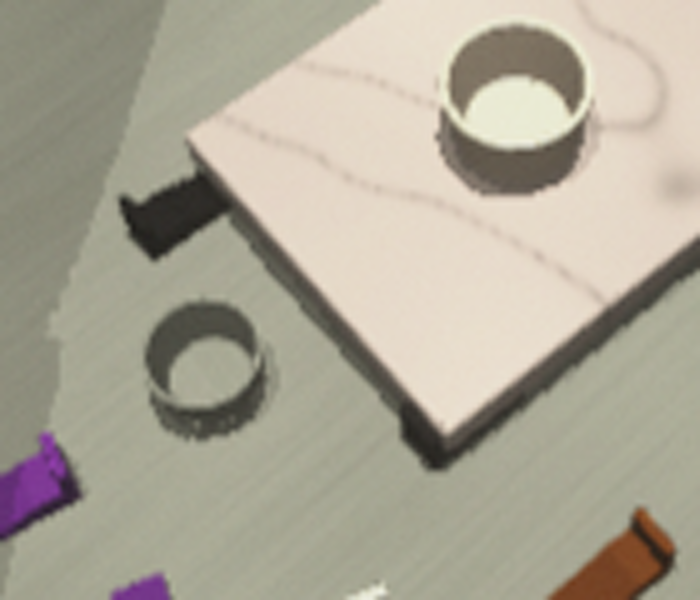

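View pics/c9.png

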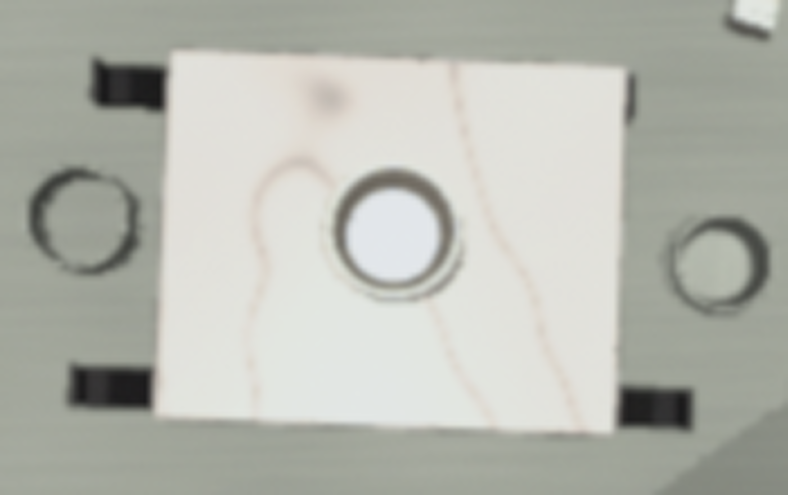

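The wedge is home, and the slab and other wedges are unchanged. The other image differences are the arm and its shadow. Signing off.

```bash
python3 -c "
from plant import workorder
print(workorder.sign_off())"
```

```text
the job is handed in; nothing more can be done
None
```

The soft foot was at the back right corner. Its wedge is now pushed home, the corner no longer gives, and I handed the job in at about 16.6 s.

- **Finding the corner:** The front right corner was firm at 12 N. The back right corner sank about 6 mm at 5 N. I did not press the two left corners, because the back right result was clear.
- **Wedge:** I pushed the back right wedge in until it stopped moving against about 6 N. The last pictures show its heel flat on the slab's edge. That is judged from the images to about 1 mm.
- **Re-check:** The same corner held 18 N with about 0.8 mm of sink and no further movement. The tool also dragged sideways on the slab with about 9 N during that press, but the slab did not shift in the pictures.
- **Everything else:** In the last pictures the other three wedges, the ramekin, cutter and sauce cup look unmoved. Elsewhere in the part of the top picture I compared, the only changes lie in the arm and shadow area at right. I did not compare the front of the table, where the scraper and spatula lie. The arm ended clear of everything.

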